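Seat the keyed carrier disc on the hotplate stirrer

TASK

With a fingertip, push the aluminium carrier disc on the hotplate stirrer round by its studs until the notch in its rim stands over the locating pin of the plate, then press it straight down until it is fully seated, with no gap between disc and plate, and take the hand away. Only push and press: do not lift the disc off. Leave the beaker, the jar and the stopper standing where they are.

Things in the scene. Friction and masses are not known exactly. Their poses are not given: they have to be found in the camera images.
- stirrer: Hotplate stirrer, fixed: blue box 275 mm (its x, -190 to +85) by 180 mm (y), 74 mm high, two round control knobs on its -x side, above it a round dark grey plate, 170 mm diameter, top 100 mm above the bench. Origin: on the bench under the plate's centre; z up. A steel post, 20 mm diameter, rises from the plate's centre to 124 mm above the bench.
- collar_top (a point): Centre of the top of the white collar round the post, 100 mm diameter, 109 mm above the bench at the start. The disc rests on it, 9 mm clear of the plate. It slides straight down into the plate: it carries the disc without sinking, gives way to 4 to 7 N of extra push (10 N if pushed quickly) and stays where it was pushed.
- pin (a point): Tip of the locating pin: upright, steel, 11 mm diameter, tip tapered to 6 mm, fixed near the plate's rim, 70 mm from its centre along the stirrer's +x, 107.5 mm above the bench (1.5 mm under the resting disc). Just outside it on the same radius a steel block 20 x 16 mm, 79 to 99 mm from the centre, top 112 mm above the bench, marks its place beyond the disc's rim.
- disc: Loose aluminium disc, 144 mm diameter, 14 mm thick, about 0.6 kg, with one notch in the rim at its +x. Origin: centre of its underside; z up. A bore underneath, 22.4 mm wide, 26 mm deep, sits loosely over the post: a light push turns it either way about the plate's centre and it stays as left. Starts with the notch 40 degrees or more from the pin. Seated, it lies on the plate, origin 100 mm above the bench.
- notch (a point): Middle of the notch at the level of the disc's underside, 70 mm from the disc's centre along its +x. The notch is 15 mm wide, parallel-sided, cut through the full thickness, from the rim in to 58 mm from the centre. The disc can go down only with the notch over the pin; seated, this point is round the pin.
- hub (a point): Centre of the flat top of the disc's round hub, where it is pressed: 34 mm diameter, 34 mm above the disc's underside, 20 mm above its upper face.
- stud_a (a point): Top of one of the disc's two upright steel studs, 12 mm diameter: on the disc's own +y, 55 mm from its centre, 42 mm above its underside (28 mm above its upper face). Push it sideways to turn the disc.
- stud_b (a point): Top of the other stud, the same, on the disc's own -y, 55 mm from its centre.
- beaker: Loose glass beaker, 68 mm diameter, 88 mm high, on the bench beside the stirrer; origin at the centre of its base. Leave alone.
- jar: Loose brown glass jar with black cap, 54 mm diameter, 100 mm high, on the bench beside the stirrer; origin at the centre of its base. Leave alone.
- stopper: Loose dark rubber stopper, 30 mm diameter at the top, 36 mm high, on the bench behind the stirrer; origin at the centre of its base. Leave alone.
Not all that is in view belongs to the job. Of the things that look like the disc, the middle-sized one is meant.

How it is judged:
By the outcome, as a careful person would: the job done as asked, in the order asked, and still so for the second after the job is handed in, with the robot touching nothing.
It also fails if it takes over 72 s, if anything falls off the work surface, if the arm or the gripper's body presses on something with over 40 N, if the wrist force passes 120 N, or if a joint passes its speed limit or range.

ROBOT

A 6-joint arm with a two-finger parallel gripper is mounted at the origin on the work surface. World frame = base frame: x ahead of the robot, y to its left, z up, the work surface at z = 0. Lengths are in mm, angles in rad, forces in N, time in s.
With the tool pointing down it reaches from about 425 to 950 mm from the base axis. Payload 14.7 kg.
Tool frame: the origin (TCP) lies midway between the tips of the shut fingers; the grasp point (between the pads) lies 19 mm behind it; y points along the fingers, x is the direction in which the jaws open and shut, and the axes are right-handed (so a half turn about y gives the same grasp; the last joint's range is limited). The gripper opens to 85 mm and grips with 20 to 120 N. Pads are 22 mm wide; open, the fingers measure 114 mm over their backs; the gripper's body (76 mm by 85 mm) begins 54 mm behind the grasp point. The pads swing forward as they close: fully open they stand 13 mm farther back than shut.
Start: joints at [1.29, 0.48, 1.596, -0, 1.065, -0.047], TCP at [150.565, 632.315, 207.597] pointing down, gripper open.
Joint ranges: [-2.75, 2.75], [-0.82, 2.05], [0.23, 2.67], [-1.56, 4.7], [0.09, 2.69], [-2.92, 2.92]. Speed limits (rad/s): [1.89, 1.89, 2.39, 3.01, 3.01, 3.01].

INTERFACE

Orientations are given as [roll, pitch, yaw] about the fixed x, y, z axes, in that order (R = Rz(yaw) Ry(pitch) Rx(roll)).
In Python, from plant import bot gives the robot as it stands.
- The arm moves only by the tool move_arm, never from a script. Its argument "increments" is a list of rows, each an object of numbers: "x", "y", "z": the shift along the tool's x, y, z in cm; "roll": the turn about the tool's y in rad. In form: [{"x": .., "y": .., "z": .., "roll": ..}, ...]. A call has 1 to 5 rows; each row is the pose to reach, as a shift and turn from the pose commanded when the call began, along the tool's axes at that moment; what a row does not reach only later rows make up. A row lasts 1/8 s, in which the tool goes at most 62.5 mm and 10.7 degrees, less where a joint would pass 70% of its speed; a pose out of reach is approached as far as the arm can. A call with a gripper value outside its range is refused whole. "jaw" is the finger opening in cm, from 0 to 8.54, set as the call begins (left out, the last holds). The fingers move at their own pace and stop on an object; the grip force is fixed at half the most. Time passes only in rows, so rows that repeat a pose let the fingers close. It gives the time, the measured TCP pose, the force and the opening at its end, in the units of the state.
- bot.sense(): the state, without advancing time (a new reading comes with each control period).
- bot.capture(name): name is "scene" or "top"; returns (picture, depth): 384x512x3 uint8, blue, green, red; 384x512 float32, mm along the optical axis (not along the pixel's ray), 0 where there is no reading.
- bot.camera_params(name): a dict with "fx", "fy", "cx", "cy" (pixels), "k1" (the pictures are not rectified: a ray, as slopes to the right and down, at radius r is drawn at 1 + k1 r^2 times it, then the intrinsics apply), "world_from_camera" (4x4, takes a point from camera to world coordinates). Camera axes: x right, y down, z forward; pixel columns grow to the right and rows downward; lengths in mm; the calibration is good to about 2 mm. A picture is of the moment at which its call begins. camera_params takes no time and is no camera call.
- bot.hand_in(): hands the job in, once; it reports no verdict.
The state is a dict: "time_s": time; "joint_positions": joint angles; "dq": joint speeds; "tau": joint torques, N m; "ee_pos": TCP position; "orientation": TCP orientation; "ft_force": force on the tool from outside, world axes, zero at the start; "torque": the same for the moment, N m; "width": finger opening in mm.
Only numpy, scipy, OpenCV 4.12 (cv2) and the standard library are available. Lean on these libraries where they do the work, as an engineer would, in place of code of your own. Each camera call takes 0.05 s, during which the arm holds its last target. There are 200 camera calls.

## Working session

There is one attempt and no reset: what is moved stays moved. The work goes in short steps, Python scripts to look and compute and a tool call to move; the robot and the scene stay as the last step left them, time stands still between calls to the robot, and variables do not carry over. Pictures are saved under pics/ and viewed, about 8 in all and at most 12, crops included, and the job is handed in when it is done.

Besides the shell and the picture viewer there is one more tool, called after "Call:" as name([rows], argument=value, ...), one row to a line, values as JSON. move_arm: Moves the arm, as the interface text tells. Its arguments: {"type":"object","properties":{"increments":{"type":"array"},"jaw":{"type":"number"}},"required":["increments"]}

```bash
mkdir -p pics
cat > h.py <<'E'
import numpy as np, cv2
from plant import bot
def P(n): 
    p=bot.camera_params(n); return p,np.array(p["world_from_camera"])
def ray(n,u,v):
    p,T=P(n); K=np.array([[p["fx"],0,p["cx"]],[0,p["fy"],p["cy"]],[0,0,1.]])
    s=cv2.undistortPoints(np.array([[[u,v]]],float),K,np.array([p["k1"],0,0,0,0.]))[0,0]
    return T[:3,3],T[:3,:3]@np.array([s[0],s[1],1])
def onz(n,u,v,z):
    o,d=ray(n,u,v); return o+d*(z-o[2])/d[2]
def proj(n,X):
    p,T=P(n); c=T[:3,:3].T@(np.array(X,float)-T[:3,3]); s=c[:2]/c[2]; s=s*(1+p["k1"]*(s@s))
    return s*[p["fx"],p["fy"]]+[p["cx"],p["cy"]]
def cloud(n,d):
    p,T=P(n); K=np.array([[p["fx"],0,p["cx"]],[0,p["fy"],p["cy"]],[0,0,1.]])
    vv,uu=np.mgrid[:384,:512]; s=cv2.undistortPoints(np.stack([uu,vv],-1).reshape(-1,1,2).astype(float),K,np.array([p["k1"],0,0,0,0.])).reshape(384,512,2)
    c=np.dstack([s[...,0]*d,s[...,1]*d,d]); return c@T[:3,:3].T+T[:3,3]
E
python3 - <<'E'
from h import *
a,da=bot.capture("scene"); b,db=bot.capture("top")
cv2.imwrite("pics/s0.png",cv2.resize(a,(800,600))); cv2.imwrite("pics/t0.png",cv2.resize(b,(800,600)))
np.savez("c0.npz",a=a,da=da,b=b,db=db)
for n in("scene","top"): print(P(n))
print(bot.sense())
E
```

```text
({'fx': 413.1689801785626, 'fy': 413.1689801785626, 'cx': 254.96427643169577, 'cy': 193.6956248235056, 'k1': -0.035406552390094624, 'world_from_camera': array([[ 7.61275579e-01,  4.26035923e-01, -4.88828073e-01,
         1.13171261e+03],
       [ 6.48371682e-01, -4.90158105e-01,  5.82545444e-01,
        -6.76637453e+02],
       [ 8.58224403e-03, -7.60419900e-01, -6.49375023e-01,
         8.30398490e+02],
       [ 0.00000000e+00,  0.00000000e+00,  0.00000000e+00,
         1.00000000e+00]])}, array([[ 7.61275579e-01,  4.26035923e-01, -4.88828073e-01,
         1.13171261e+03],
       [ 6.48371682e-01, -4.90158105e-01,  5.82545444e-01,
        -6.76637453e+02],
       [ 8.58224403e-03, -7.60419900e-01, -6.49375023e-01,
         8.30398490e+02],
       [ 0.00000000e+00,  0.00000000e+00,  0.00000000e+00,
         1.00000000e+00]]))
({'fx': 420.05346418474085, 'fy': 420.05346418474085, 'cx': 258.76008050372286, 'cy': 186.1717593160053, 'k1': 0.012637956481298373, 'world_from_camera': array([[-6.27365242e-04, -9.91219035e-01,  1.32228706e-01,
         4.82256783e+02],
       [-9.99999597e-01
[... 533 characters left out ...]
0.00000000e+00,
         1.00000000e+00]]))
{'time_s': 0.1, 'joint_positions': array([ 1.29040008e+00,  4.80778238e-01,  1.59676166e+00, -2.35720430e-05,
        1.06509747e+00, -4.65975923e-02]), 'dq': array([ 0.001048  , -0.00055493, -0.00182795, -0.00071014,  0.00031183,
        0.00117653]), 'tau': array([ 5.50689729e-04, -9.52257228e+01, -4.31032777e+01, -4.25622119e-06,
        5.65780821e-03, -1.10967534e-05]), 'ee_pos': array([150.47349594, 631.96856094, 207.04900171]), 'orientation': array([-1.57076825e+00,  1.04454740e-03,  1.33700912e+00]), 'ft_force': array([-1.01196248,  0.21870125,  0.13250348]), 'torque': array([0.01082594, 0.01146466, 0.00581305]), 'width': 85.55540042959979}
```

View pics/t0.png

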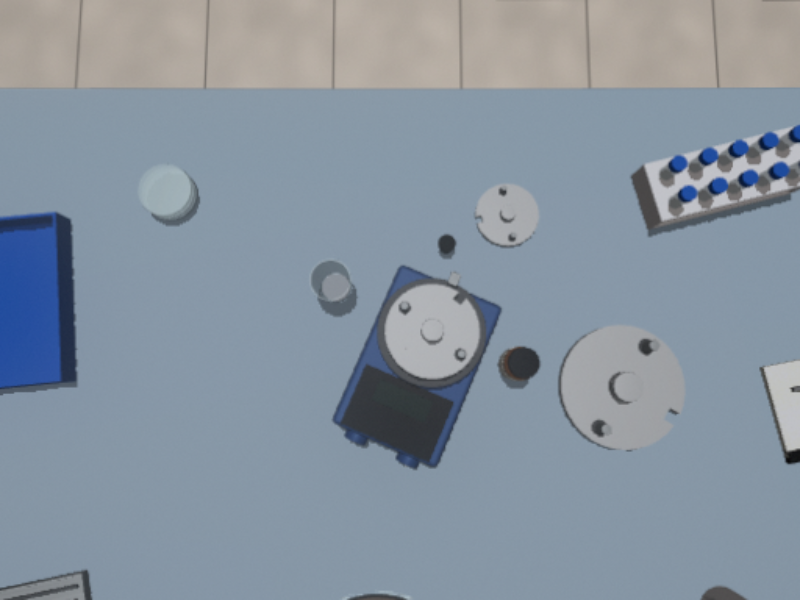

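View pics/s0.png

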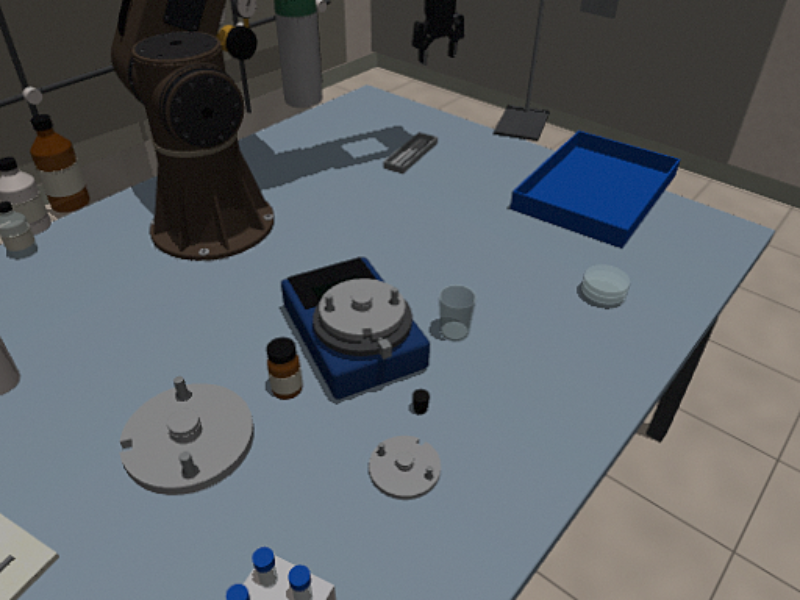

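The top view shows the stirrer, with the disc centre near (432,330), studs at (404,306) and (461,354), and the block at (454,279). In the scene view the disc is at (362,303). The dark spot at (461,297) could be either the notch or a shadow, so I'll zoom in.

Run:
```python
from h import *
z=np.load("c0.npz")
t=z["b"][165:260,230:330]; s=z["a"][165:260,170:290]
cv2.imwrite("pics/z0.png",np.hstack([cv2.resize(t,(400,380),interpolation=cv2.INTER_CUBIC),cv2.resize(s,(400,380),interpolation=cv2.INTER_CUBIC)]))
C=cloud("top",z["db"])
sub=C[165:260,230:330]
m=(sub[...,2]>118)&(sub[...,2]<128); 
p=sub[m]; print("face z",np.median(p[:,2]),len(p))
(c,r)=cv2.minEnclosingCircle(p[:,:2].astype(np.float32)); print(c,r,p[:,:2].mean(0))
h=sub[...,2]
for lo,hi in((138,147),(147,156),(108,116)):
  n,l,st,ce=cv2.connectedComponentsWithStats(((h>lo)&(h<hi)).astype(np.uint8))
  for i in range(1,n):
    if st[i,4]>5: print(lo,hi,st[i,4],sub[l==i].mean(0),ce[i]+[230,165])
```

```text
face z 123.26829450166883 2607
(553.96044921875, -85.04322814941406) 71.8620834350586 [552.58415034 -84.39468533]
138 147 163 [553.86301661 -85.16079653 143.15670181] [276.36809816 211.07361963]
147 156 20 [588.80786757 -43.1374721  150.72162372] [258.25 195.75]
147 156 21 [ 518.57735266 -126.91373055  151.56460345] [294.85714286 226.19047619]
108 116 52 [ 635.58342704 -120.3388562   112.01993236] [290.15384615 178.26923077]
```

View pics/z0.png

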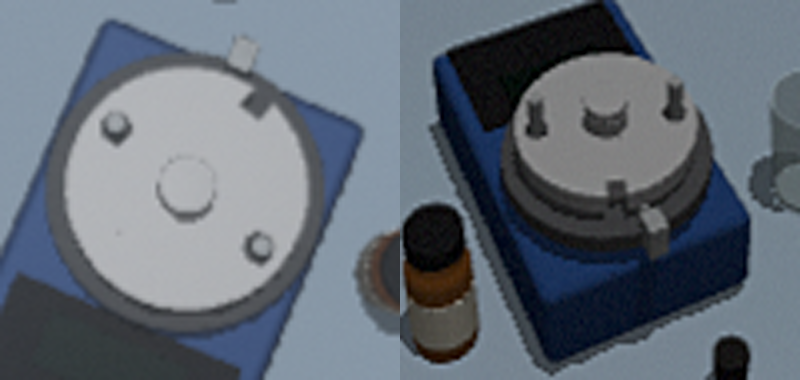

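The crops show a dark square notch at about (257,103) in the left crop and the block at (242,53). Together they put the notch only about 17° from the pin, but the task says at least 40°. I'll check the depth for whether this is a real notch and whether the rim has another.

Run:
```python
from h import *
z=np.load("c0.npz")
c=np.array([553.9,-85.1])
for n,k,d in(("top","b",z["db"]),("scene","a",z["da"])):
  print(n)
  for rr in (62,67):
    out=[]
    for a in range(-180,180,6):
        X=[*(c+rr*np.array([np.cos(np.radians(a)),np.sin(np.radians(a))])),123]
        u,v=np.rint(proj(n,X)).astype(int)
        out.append((a,int(z[k][v,u].mean()),int(round(cloud(n,d)[v,u,2]))))
    print(rr,[o for o in out if o[2]<120 or o[1]<150 ] if n=="top" else [o for o in out if o[2]<120 or o[1]<100])
C=cloud("top",z["db"])
print(np.rint(C[182:196,286:302,2]).astype(int))
q=bot.sense(); print(q["ee_pos"])
```

```text
top
62 [(-138, 145, 124), (-132, 66, 123), (-126, 127, 151), (-108, 177, 119), (-48, 142, 123), (-42, 89, 99), (-36, 81, 97), (48, 149, 151), (54, 120, 126), (84, 180, 118)]
67 [(-42, 88, 101), (-36, 73, 100)]
scene
62 [(-156, 90, 153), (-150, 74, 148), (-144, 78, 141), (-132, 47, 127), (-126, 43, 123), (-42, 77, 122), (-36, 65, 121), (48, 85, 123), (54, 65, 125), (60, 46, 140), (66, 44, 143), (72, 36, 147)]
67 [(-90, 131, 119), (-42, 57, 115), (-36, 49, 118), (66, 68, 121), (72, 84, 151)]
[[103 102 107 112 114 109 113  -4   2   0   0   1   1  -1   1   2]
 [ 99 102 101 101 107 112 101  99  -1  -2  -3   3   4  -4   0   1]
 [125 122 104 103 103  99  99 100  98  99  -1   2   0   0   2   2]
 [121 124 121 123 102  97  99 101 103  98 101   1   0   2   0   4]
 [121 122 121 122 124 122  99 100  99 100 102  98   1   1  -1   5]
 [122 124 121 121 126 124 125 102 100 101 100 101 103  -1  -3  -3]
 [124 123 119 122 121 125  97  99  99 101 101  99 101  97  71  65]
 [123 126 124 126 123 117 100 101 101 100 101 102  98 101  98  73]
 [125 121 123 120 123  98 106  99 100 103 104 104  97  99 100 102]
 [123 122 120 122 100  97 103 101 100 101  98  99 102 100 105 102]
 [127 122 126 127 123 100 100  99  98 100 103 122 121 101  98 100]
 [121 125 125 124 122 122 103 101  96  99 122 123 121 126 100  99]
 [126 122 124 125 126 125 124  97  99 123 125 123 121 122 122 100]
 [123 126 123 123 126 126 122 123 102 126 121 121 124 124 122 124]]
[150.47349594 631.96856094 207.04900171]
```

The depth shows plate level (z≈100) through the dark square, so the notch is real. It is the only one, at about -40°, with the block at about -23°. The task's "40° or more" doesn't match what I measure, so I'll go by the measurement: turn about +16.5° by pushing stud_b.

```bash
cat >> h.py <<'E'
def inc(frm,yaw,to):
    "world shift -> tool-axis cm"
    d=np.array(to,float)-frm; c,s=np.cos(yaw),np.sin(yaw)
    return np.round([(d[0]*c+d[1]*s)/10,-d[2]/10,(-d[0]*s+d[1]*c)/10],2)
E
python3 - <<'E'
from h import *
f=[150.565,632.315,207.6]; y=1.337
for p in([300,480,207],[450,280,207],[495,0,207],[495.6,-112.8,207]): print(p,inc(f,y,p))
E
```

```text
[300, 480, 207] [-11.36   0.06 -18.07]
[450, 280, 207] [-27.34   0.06 -37.29]
[495, 0, 207] [-53.53   0.06 -48.16]
[495.6, -112.8, 207] [-6.449e+01  6.000e-02 -5.083e+01]
```

Call:
move_arm([
  {"x": -5, "y": 0, "z": -7, "roll": 0.1},
  {"x": -9, "y": 0, "z": -12, "roll": 0.2},
  {"x": -13, "y": 0, "z": -17.5, "roll": 0.31},
  {"x": -17, "y": 0, "z": -23, "roll": 0.31},
  {"x": -20, "y": 0, "z": -27, "roll": 0.31},
], jaw=0)

```text
time_s: 0.72
ee_pos: [352.7, 391.5, 207.5]
orientation: [-1.571, 0.0, 1.027]
ft_force: [0.9, 0.0, -0.1]
width: -0.2
```

Call:
move_arm([
  {"x": -3.5, "y": 0, "z": -4.8},
  {"x": -7, "y": 0, "z": -9.6},
  {"x": -10.5, "y": 0, "z": -14.4},
  {"x": -14, "y": 0, "z": -19},
  {"x": -17.5, "y": 0, "z": -24},
])

```text
invalid input at $.increments[0]: expected keys x, y, z, roll
```

Call:
move_arm([
  {"x": 0, "y": 0, "z": 0},
  {"x": 0, "y": 0, "z": 0},
])

```text
invalid input at $.increments[0]: expected keys x, y, z, roll
```

Run:
```python
from h import *
s=bot.sense(); f=s["ee_pos"]; y=s["orientation"][2]; print(f,s["orientation"],s["time_s"],s["ft_force"])
print(inc(f,y,[495.6,-112.8,207]), inc(f,y,[495.6,-112.8,133]))
```

```text
[352.68778257 391.545174   207.53110218] [-1.57085244e+00  3.03442195e-05  1.02727538e+00] 0.725 [ 0.90086043  0.04938973 -0.14655997]
[-35.78   0.05 -38.31] [-35.78   7.45 -38.31]
```

Call:
move_arm([
  {"x": -3.5, "y": 0, "z": -4.8, "roll": 0},
  {"x": -7, "y": 0, "z": -9.6, "roll": 0},
  {"x": -10.5, "y": 0, "z": -14.4, "roll": 0},
  {"x": -14, "y": 0, "z": -19, "roll": 0},
  {"x": -17.5, "y": 0, "z": -24, "roll": 0},
])

```text
time_s: 1.35
ee_pos: [466.8, 117.5, 207.6]
orientation: [-1.571, -0.0, 1.027]
ft_force: [1.4, 0.7, -0.4]
width: 0.1
```

Call:
move_arm([
  {"x": 0, "y": 0, "z": 0, "roll": 0},
  {"x": 0, "y": 0, "z": 0, "roll": 0},
])

```text
time_s: 1.6
ee_pos: [466.3, 119.2, 207.4]
orientation: [-1.57, 0.0, 1.026]
ft_force: [0.2, 0.4, 0.3]
width: 0.0
```

Run:
```python
from h import *
s=bot.sense(); f=s["ee_pos"]; y=s["orientation"][2]; print(f,s["orientation"],s["time_s"],s["ft_force"])
print(inc(f,y,[495.6,-112.8,207]), inc(f,y,[495.6,-112.8,133]))
```

```text
[466.31164987 119.1879277  207.39423938] [-1.57017706e+00  2.21522420e-04  1.02569581e+00] 1.6 [0.19160053 0.43897148 0.33473752]
[-18.32   0.04 -14.53] [-18.32   7.44 -14.53]
```

Call:
move_arm([
  {"x": -4, "y": 0, "z": -3.2, "roll": 0},
  {"x": -8, "y": 0, "z": -6.4, "roll": 0},
  {"x": -12, "y": 0, "z": -9.6, "roll": 0},
  {"x": -15.5, "y": 0, "z": -12.3, "roll": 0},
  {"x": -18.3, "y": 0, "z": -14.5, "roll": 0},
])

```text
time_s: 2.22
ee_pos: [496.2, -112.3, 207.6]
orientation: [-1.571, -0.0, 1.029]
ft_force: [1.3, 0.8, -0.1]
width: -0.3
```

Call:
move_arm([
  {"x": 0, "y": 1.5, "z": 0, "roll": 0},
  {"x": 0, "y": 3.5, "z": 0, "roll": 0},
  {"x": 0, "y": 4.5, "z": 0, "roll": 0},
  {"x": 0, "y": 4.5, "z": 0, "roll": 0},
])

```text
time_s: 2.72
ee_pos: [495.5, -111.0, 161.9]
orientation: [-1.569, 0.0, 1.029]
ft_force: [-0.2, -0.0, 0.8]
width: 0.0
```

Run:
```python
from h import *
s=bot.sense(); f=s["ee_pos"]; y=s["orientation"][2]; print(f,s["orientation"],s["time_s"],s["ft_force"])
print(inc(f,y,[495.6,-112.8,133]))
a,da=bot.capture("scene")
cv2.imwrite("pics/s1.png",cv2.resize(a[120:270,150:320],(680,600),interpolation=cv2.INTER_CUBIC))
```

```text
[ 495.50509322 -111.03524936  161.92735498] [-1.56912030e+00  3.66101927e-04  1.02855506e+00] 2.725 [-0.16235193 -0.00993349  0.81544698]
[-0.15  2.89 -0.1 ]
```

View pics/s1.png

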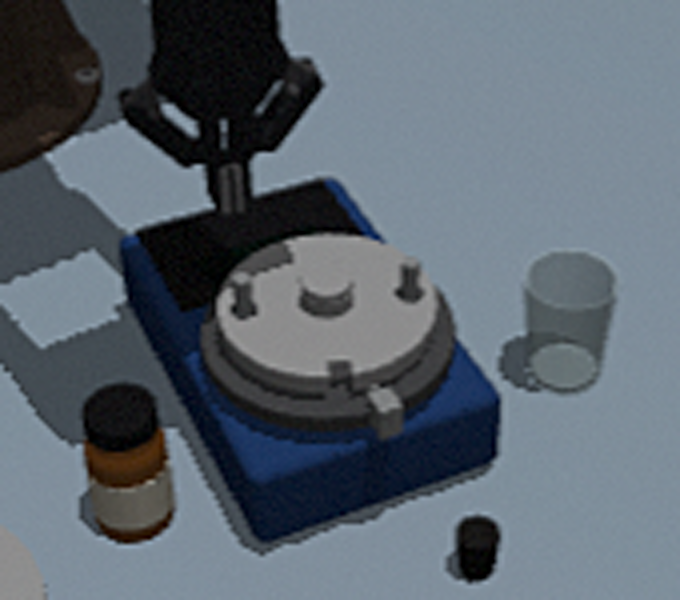

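The shut fingers (tip near (232,210)) stand clear behind stud_b (240,295). The notch at (340,370) is beside the block at (385,405). Next I'll lower and push gently.

Call:
move_arm([
  {"x": 0, "y": 1.5, "z": 0, "roll": 0},
  {"x": 0, "y": 2.8, "z": 0, "roll": 0},
  {"x": 0, "y": 2.8, "z": 0, "roll": 0},
])

```text
time_s: 3.15
ee_pos: [495.1, -112.1, 133.4]
orientation: [-1.569, 0.001, 1.027]
ft_force: [-0.1, 0.4, -0.4]
width: -0.1
```

Call:
move_arm([
  {"x": 0, "y": 0, "z": -0.3, "roll": 0},
  {"x": 0, "y": 0, "z": -0.6, "roll": 0},
  {"x": 0, "y": 0, "z": -0.8, "roll": 0},
  {"x": 0, "y": 0, "z": -1.0, "roll": 0},
  {"x": 0, "y": 0, "z": -1.2, "roll": 0},
])

```text
time_s: 3.78
ee_pos: [506.4, -118.6, 134.7]
orientation: [-1.571, -0.0, 1.027]
ft_force: [-0.4, -0.1, 0.6]
width: -0.4
```

Call:
move_arm([
  {"x": 0, "y": 0, "z": -0.2, "roll": 0},
  {"x": 0, "y": 0, "z": -0.4, "roll": 0},
  {"x": 0, "y": 0, "z": -0.6, "roll": 0},
  {"x": 0, "y": 0, "z": -0.8, "roll": 0},
  {"x": 0, "y": 0, "z": -0.8, "roll": 0},
])

```text
time_s: 4.4
ee_pos: [513.2, -122.8, 134.6]
orientation: [-1.571, -0.0, 1.027]
ft_force: [0.0, 0.1, 0.2]
width: 0.0
```

```bash
cat >> h.py <<'E'
def look(tag,view=True):
    a,da=bot.capture("scene"); b,db=bot.capture("top")
    np.savez(tag+".npz",a=a,da=da,b=b,db=db)
    cv2.imwrite("pics/%s.png"%tag,np.hstack([cv2.resize(b[165:260,230:330],(400,380),interpolation=cv2.INTER_CUBIC),cv2.resize(a[165:260,170:290],(400,380),interpolation=cv2.INTER_CUBIC)]))
    c=np.array([553.9,-85.1])
    # notch angle: dark arc samples in each view at the disc's upper face (z)
    for n,im,d in(("top",b,db),("scene",a,da)):
        C=cloud(n,d)[...,2]; print(n,"face z",np.median(C[(abs(C-119)<8)&(np.hypot(*(cloud(n,d)[...,:2]-c).transpose(2,0,1))<65)]))
    return a,da,b,db
E
python3 - <<'E'
from h import *
s=bot.sense(); print(s["ee_pos"],s["time_s"],s["ft_force"])
look("p1")
E
```

```text
[ 513.24193533 -122.77475725  134.59883851] 4.4 [0.03788041 0.0716226  0.1605551 ]
top face z 122.51646831485743
scene face z 122.17400024824906
```

View pics/p1.png

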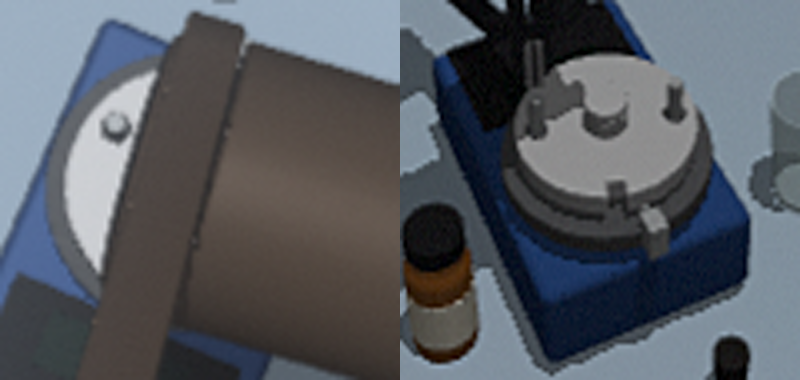

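The disc hasn't turned yet: stud_a is still at (115,126) and the notch at (617,195). The fingertip is narrower than I assumed. I'll push on in small steps and track stud_a from the top view.

```bash
cat >> h.py <<'E'
def studs(n="top"):
    "angles of stud tops about the disc centre, from height blobs"
    _,d=bot.capture(n); X=cloud(n,d); r=np.hypot(X[...,0]-553.9,X[...,1]+85.1)
    m=(X[...,2]>143)&(X[...,2]<157)&(abs(r-55)<12)
    k,l,st,ce=cv2.connectedComponentsWithStats(m.astype(np.uint8))
    for i in range(1,k):
        if st[i,4]>5:
            p=X[l==i].mean(0); print(n,st[i,4],p.round(1),"ang %.1f"%np.degrees(np.arctan2(p[1]+85.1,p[0]-553.9)))
E
python3 -c "
from h import *
studs();studs('scene')"
```

```text
top 20 [588.8 -43.1 150.8] ang 50.3
scene 16 [590.6 -46.2 148.9] ang 46.6
scene 19 [ 520.3 -130.1  148.4] ang -126.7
```

Call:
move_arm([
  {"x": 0, "y": 0, "z": -0.2, "roll": 0},
  {"x": 0, "y": 0, "z": -0.4, "roll": 0},
  {"x": 0, "y": 0, "z": -0.6, "roll": 0},
  {"x": 0, "y": 0, "z": -0.8, "roll": 0},
  {"x": 0, "y": 0, "z": -0.8, "roll": 0},
])

```text
time_s: 5.22
ee_pos: [520.1, -126.9, 134.6]
orientation: [-1.571, -0.0, 1.027]
ft_force: [-0.0, 0.0, 1.1]
width: -0.1
```

```bash
python3 -c "
from h import *
studs();studs('scene'); print(bot.sense()['ee_pos'])"
```

```text
top 20 [588.9 -43.1 150.3] ang 50.2
scene 19 [591.3 -46.6 148.2] ang 45.9
scene 17 [ 521.1 -130.3  147.4] ang -126.0
[ 519.90014553 -126.82303247  134.56581436]
```

Run:
```python
from h import *
a,d=bot.capture("scene"); s=bot.sense()
u,v=proj("scene",s["ee_pos"]); print("tcp px",u,v, "crop",(u-190)*8,(v-140)*8)
print("stud", (proj("scene",[518.6,-126.9,151])-[190,140])*8)
cv2.imwrite("pics/s2.png",cv2.resize(a[140:215,190:290],(800,600),interpolation=cv2.INTER_CUBIC))
X=cloud("scene",d); 
m=(X[...,2]>125)&(X[...,2]<200)&(X[...,0]<545)&(abs(X[...,1]+110)<70)
for lo in range(130,200,10):
  q=X[m&(X[...,2]>=lo)&(X[...,2]<lo+10)]; print(lo,len(q),q.mean(0).round(1),q.min(0).round(0),q.max(0).round(0))
```

```text
tcp px 210.5410878193037 193.28767864065796 crop 164.32870255442958 426.30142912526367
stud [158.09086054 385.85626558]
130 204 [-175.6 -103.6  134.9] [-505. -180.  130.] [525. -41. 140.]
140 215 [-101.2 -102.4  145.1] [-499. -178.  140.] [544. -40. 150.]
150 198 [-201.9 -105.4  155.1] [-498. -180.  150.] [524. -40. 160.]
160 244 [-151.  -106.4  165.1] [-499. -179.  160.] [532. -41. 170.]
170 233 [-125.1 -106.8  175. ] [-500. -180.  170.] [533. -40. 180.]
180 229 [-124.6 -104.7  185. ] [-499. -180.  180.] [532. -41. 190.]
190 215 [-108.8 -101.7  195.1] [-500. -179.  190.] [534. -40. 200.]
```

View pics/s2.png

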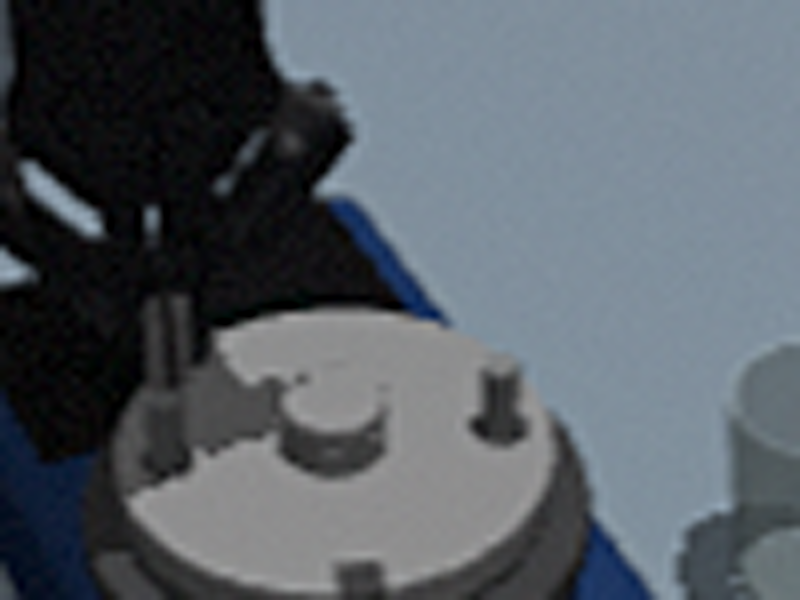

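Run:
```python
from h import *
d=np.mean([bot.capture("scene")[1] for _ in range(3)],0)
X=cloud("scene",d)
for v in range(172,202): print(v,[tuple(X[v,u].round(0).astype(int)) for u in (209,211,213)])
print(bot.sense()["width"])
```

```text
172 [(np.int64(517), np.int64(-123), np.int64(200)), (np.int64(532), np.int64(-131), np.int64(212)), (np.int64(533), np.int64(-125), np.int64(210))]
173 [(np.int64(517), np.int64(-124), np.int64(198)), (np.int64(531), np.int64(-130), np.int64(209)), (np.int64(534), np.int64(-126), np.int64(207))]
174 [(np.int64(517), np.int64(-125), np.int64(195)), (np.int64(531), np.int64(-130), np.int64(205)), (np.int64(534), np.int64(-126), np.int64(205))]
175 [(np.int64(521), np.int64(-128), np.int64(196)), (np.int64(529), np.int64(-129), np.int64(201)), (np.int64(534), np.int64(-127), np.int64(202))]
176 [(np.int64(524), np.int64(-131), np.int64(196)), (np.int64(528), np.int64(-128), np.int64(196)), (np.int64(534), np.int64(-127), np.int64(198))]
177 [(np.int64(527), np.int64(-134), np.int64(196)), (np.int64(529), np.int64(-129), np.int64(195)), (np.int64(529), np.int64(-123), np.int64(191))]
178 [(np.int64(527), np.int64(-134), np.int64(193)), (np.int64(529), np.int64(-129), np.int64(191)), (np.int64(529), np.int64(-123), np.int64(188))]
179 [(np.int64(527), np.int64(-135), np.int64(190)), (np.
[... 2689 characters left out ...]
5), np.int64(-131), np.int64(127)), (np.int64(525), np.int64(-124), np.int64(123))]
198 [(np.int64(522), np.int64(-135), np.int64(125)), (np.int64(522), np.int64(-129), np.int64(121)), (np.int64(526), np.int64(-125), np.int64(121))]
199 [(np.int64(522), np.int64(-136), np.int64(122)), (np.int64(526), np.int64(-132), np.int64(122)), (np.int64(530), np.int64(-129), np.int64(122))]
200 [(np.int64(524), np.int64(-138), np.int64(121)), (np.int64(527), np.int64(-134), np.int64(120)), (np.int64(534), np.int64(-133), np.int64(123))]
201 [(np.int64(527), np.int64(-141), np.int64(122)), (np.int64(532), np.int64(-139), np.int64(123)), (np.int64(535), np.int64(-134), np.int64(122))]
0.002556720159852441
```

The depth shows the fingertip's lower end at z≈162, above the stud top at 151, although the reported TCP z is 134.6. So the real tip stands about 27 mm higher than reported, while horizontally it agrees. I'll back off, lower further and re-measure.

Call:
move_arm([
  {"x": 0, "y": 0, "z": 1.0, "roll": 0},
  {"x": 0, "y": 0, "z": 2.0, "roll": 0},
  {"x": 0, "y": 0, "z": 2.8, "roll": 0},
  {"x": 0, "y": 1.0, "z": 2.8, "roll": 0},
  {"x": 0, "y": 1.8, "z": 2.8, "roll": 0},
])

```text
time_s: 6.15
ee_pos: [496.1, -112.4, 115.9]
orientation: [-1.571, -0.0, 1.027]
ft_force: [-0.2, -0.3, -0.3]
width: -0.2
```

Call:
move_arm([
  {"x": 0, "y": 0, "z": 0, "roll": 0},
  {"x": 0, "y": 0, "z": 0, "roll": 0},
])

```text
time_s: 6.4
ee_pos: [496.1, -112.4, 116.5]
orientation: [-1.571, 0.0, 1.027]
ft_force: [0.7, -0.1, -0.2]
width: 0.0
```

Run:
```python
from h import *
s=bot.sense(); print(s["ee_pos"],s["ft_force"],s["time_s"])
im,_=bot.capture("scene"); d=np.mean([bot.capture("scene")[1] for _ in range(3)],0)
X=cloud("scene",d)
u0=int(round(proj("scene",s["ee_pos"])[0])); print(u0)
for v in range(170,200): print(v,*[list(map(int,X[v,u].round())) for u in (u0-1,u0+1)],im[v,u0])
```

```text
[ 496.11692023 -112.41869222  116.45072997] [ 0.72725936 -0.10368486 -0.18155907] 6.4
208
170 [495, -110, 188] [506, -114, 196] [6 7 7]
171 [495, -111, 186] [506, -114, 193] [2 2 4]
172 [494, -110, 181] [508, -115, 191] [8 2 1]
173 [493, -109, 177] [508, -116, 188] [14 13 13]
174 [497, -113, 178] [508, -116, 185] [13 14 16]
175 [500, -116, 178] [507, -115, 181] [10 12 12]
176 [503, -119, 178] [506, -115, 177] [42 43 43]
177 [502, -119, 174] [506, -115, 174] [26 25 25]
178 [502, -119, 171] [507, -116, 172] [21 24 24]
179 [503, -120, 169] [506, -116, 168] [23 22 22]
180 [505, -122, 167] [506, -116, 165] [28 25 27]
181 [504, -121, 163] [505, -115, 160] [32 33 33]
182 [503, -121, 159] [506, -116, 158] [38 36 38]
183 [503, -121, 156] [506, -117, 156] [37 38 38]
184 [712, -306, 378] [504, -115, 150] [43 42 43]
185 [504, -122, 151] [505, -116, 148] [41 40 41]
186 [504, -123, 148] [508, -119, 148] [46 44 44]
187 [502, -121, 142] [487, -101, 121] [30 34 32]
188 [486, -107, 122] [515, -126, 149] [83 82 80]
189 [489, -110, 122] [518, -129, 150] [119 118 116]
190 [491, -112, 121] [521, -132, 150] [103 102 100]
191 [494, -116, 121] [521, -132, 146] [61 59 59]
192 [499, -120, 123] [522, -134, 145] [53 53 51]
193 [501, -122, 122] [521, -133, 140] [56 55 55]
194 [504, -125, 122] [521, -134, 137] [60 58 58]
195 [506, -128, 122] [521, -134, 134] [115 115 113]
196 [510, -131, 122] [521, -134, 131] [59 57 58]
197 [513, -134, 123] [520, -133, 126] [16 17 17]
198 [516, -137, 123] [520, -134, 123] [71 68 67]
199 [518, -139, 122] [523, -136, 123] [118 116 116]
```

Call:
move_arm([
  {"x": 0, "y": 0.5, "z": 0, "roll": 0},
  {"x": 0, "y": 0.9, "z": 0, "roll": 0},
  {"x": 0, "y": 0.9, "z": 0, "roll": 0},
  {"x": 0, "y": 0.9, "z": -0.4, "roll": 0},
  {"x": 0, "y": 0.9, "z": -0.8, "roll": 0},
])

```text
time_s: 7.22
ee_pos: [503.3, -116.7, 107.7]
orientation: [-1.571, -0.0, 1.027]
ft_force: [-0.3, -0.0, -0.7]
width: 0.4
```

Call:
move_arm([
  {"x": 0, "y": 0, "z": -0.3, "roll": 0},
  {"x": 0, "y": 0, "z": -0.6, "roll": 0},
  {"x": 0, "y": 0, "z": -0.8, "roll": 0},
  {"x": 0, "y": 0, "z": -1.0, "roll": 0},
  {"x": 0, "y": 0, "z": -1.0, "roll": 0},
])

```text
time_s: 7.85
ee_pos: [511.4, -121.7, 107.5]
orientation: [-1.571, 0.0, 1.027]
ft_force: [-2.8, -0.2, 0.8]
width: 0.0
```

```bash
python3 -c "
from h import *
studs();studs('scene'); s=bot.sense(); print(s['ee_pos'],s['ft_force'],s['time_s'])"
```

```text
top 21 [585.7 -39.8 149.3] ang 54.9
scene 16 [587.1 -42.1 147.9] ang 52.3
scene 54 [ 520.5 -128.2  149.7] ang -127.8
[ 511.40473117 -121.65052798  107.54758293] [-2.47241557 -0.70441131  1.06754384] 7.95
```

Call:
move_arm([
  {"x": 0, "y": 0, "z": -0.2, "roll": 0},
  {"x": 0, "y": 0, "z": -0.4, "roll": 0},
  {"x": 0, "y": 0, "z": -0.6, "roll": 0},
  {"x": 0, "y": 0, "z": -0.8, "roll": 0},
  {"x": 0, "y": 0, "z": -0.9, "roll": 0},
])

```text
time_s: 8.57
ee_pos: [519.3, -126.4, 107.6]
orientation: [-1.571, -0.0, 1.027]
ft_force: [-2.4, -0.9, -0.2]
width: 0.3
```

Call:
move_arm([
  {"x": 0, "y": 0, "z": 0, "roll": 0},
])

```text
time_s: 8.7
ee_pos: [519.5, -126.4, 107.7]
orientation: [-1.571, -0.0, 1.027]
ft_force: [-0.2, -0.6, -0.6]
width: -0.2
```

Run:
```python
from h import *
studs();studs();studs('scene'); s=bot.sense(); print(s['ee_pos'],s['ft_force'],s['time_s'])
look("p2")
```

```text
top 21 [576.7 -34.2 149.6] ang 65.9
top 21 [576.7 -34.2 150. ] ang 65.9
scene 16 [579.6 -37.4 147.7] ang 61.7
scene 53 [ 528.3 -134.6  150. ] ang -117.4
[ 519.48933917 -126.34404946  107.71694898] [-1.31406972  0.200118    0.03281849] 8.85
top face z 122.05513452134613
scene face z 121.65812885536002
```

View pics/p2.png

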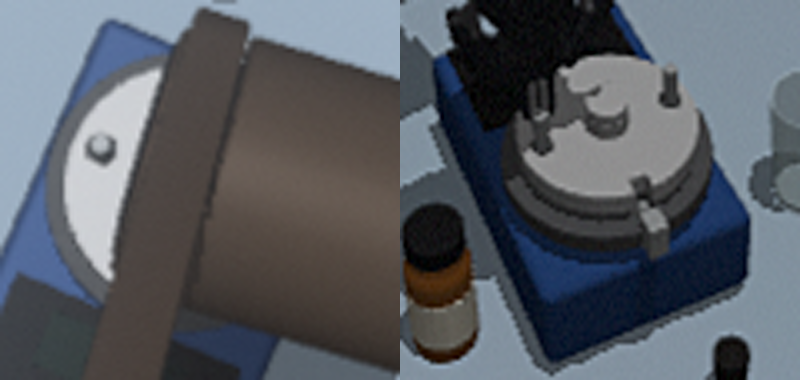

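The notch now appears just behind the block at (645,190), with stud_a at 65.9° against a target of 66.7°. I'll retreat and swing clear for a proper look from the top camera.

Call:
move_arm([
  {"x": 0, "y": 0, "z": 0.7, "roll": 0},
  {"x": 0, "y": 0, "z": 1.5, "roll": 0},
  {"x": 0, "y": -2, "z": 2, "roll": 0},
  {"x": 0, "y": -5, "z": 2, "roll": 0},
  {"x": 0, "y": -7, "z": 2, "roll": 0},
])

```text
time_s: 9.57
ee_pos: [501.7, -115.7, 178.8]
orientation: [-1.571, -0.0, 1.027]
ft_force: [0.4, 0.2, 0.2]
width: -0.1
```

Call:
move_arm([
  {"x": 5, "y": 0, "z": 3, "roll": 0},
  {"x": 10, "y": 0, "z": 6, "roll": 0},
  {"x": 15, "y": 0, "z": 9, "roll": 0},
  {"x": 20, "y": 0, "z": 12, "roll": 0},
  {"x": 20, "y": 0, "z": 12, "roll": 0},
])

```text
time_s: 10.2
ee_pos: [501.9, 120.9, 177.6]
orientation: [-1.571, -0.001, 1.032]
ft_force: [-0.1, -1.3, 0.2]
width: -0.1
```

Run:
```python
from h import *
s=bot.sense(); print(s['ee_pos'],s['time_s'])
studs()
a,da,b,db=look("p3"); X=cloud("top",db)
for nm,m in(("hub",(abs(X[...,2]-143)<4)),("face",(abs(X[...,2]-123)<6)),("block",(abs(X[...,2]-112)<4))):
    r=np.hypot(X[...,0]-553.9,X[...,1]+85.1)
    m=m&(r<(20 if nm=="hub" else 78 if nm=="face" else 110))&((r>78)|(nm!="block"))
    k,l,st,ce=cv2.connectedComponentsWithStats(m.astype(np.uint8)); i=1+np.argmax(st[1:,4]); p=X[l==i]
    print(nm,len(p),p.mean(0),cv2.minEnclosingCircle(p[:,:2].astype(np.float32)))
# notch centroid: low points within radius 59..69
m=(X[...,2]<112)&(r>59)&(r<69); p=X[m]; print("notch",len(p),p.mean(0))
# rays on face plane
vv,uu=np.where(m&True); q=np.array([onz("top",u,v,123) for u,v in zip(uu,vv)]); q=q[:, :2]-[553.9,-85.1]; rr=np.hypot(*q.T)
print("notch ang face-plane", np.degrees(np.arctan2(q[:,1],q[:,0])).mean(), rr.min(),rr.max())
```

```text
[501.91961707 120.88530587 177.60396653] 10.2
top 21 [576.7 -34.2 150.2] ang 65.9
top 22 [ 532.6 -134.3  149.4] ang -113.4
top face z 121.86673570599851
scene face z 121.60436976946363
hub 155 [554.99514065 -84.79026779 142.11932736] ((554.4927368164062, -84.60408020019531), 16.7662296295166)
face 2599 [553.30284084 -84.00528732 121.9094866 ] ((554.783935546875, -84.54230499267578), 71.82331085205078)
block 56 [ 634.84903391 -120.15704552  112.26323332] ((635.1815795898438, -120.05055236816406), 11.534013748168945)
notch 20 [ 614.05331177 -110.65048139  101.51475888]
notch ang face-plane -22.802643996417252 59.05700754316143 65.97556622807554
```

View pics/p3.png

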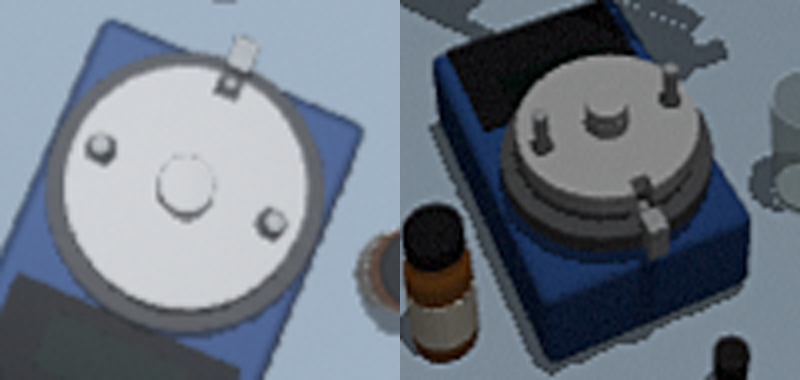

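The pin shows inside the notch as a bright spot at (232,84), in line with the block at (242,53). The angles agree: notch about -23.5° and block -23.6°. Next I'll go over the hub and press.

Call:
move_arm([
  {"x": -4, "y": 0, "z": -4, "roll": 0},
  {"x": -8, "y": 0, "z": -8, "roll": 0},
  {"x": -12, "y": 0, "z": -12.2, "roll": 0},
  {"x": -14.9, "y": 0, "z": -15.2, "roll": 0},
  {"x": -14.9, "y": 0, "z": -15.2, "roll": 0},
])

```text
time_s: 10.98
ee_pos: [555.8, -93.2, 177.5]
orientation: [-1.571, 0.0, 1.022]
ft_force: [-0.8, 0.8, 0.2]
width: 0.2
```

Call:
move_arm([
  {"x": 0, "y": 2, "z": 0, "roll": 0},
  {"x": 0, "y": 4, "z": 0, "roll": 0},
  {"x": 0, "y": 5, "z": 0, "roll": 0},
  {"x": 0, "y": 5, "z": 0, "roll": 0},
])

```text
time_s: 11.48
ee_pos: [555.1, -89.0, 127.2]
orientation: [-1.57, 0.0, 1.027]
ft_force: [-1.2, 0.2, -0.2]
width: -0.1
```

Run:
```python
from h import *
s=bot.sense(); f=s['ee_pos']; print(f,s['time_s'],s['ft_force'])
print(inc(f,1.027,[554.2,-85,116]))
```

```text
[555.09158764 -88.96504416 127.21908027] 11.475 [-1.1539866   0.17962293 -0.16093121]
[0.29 1.12 0.28]
```

Call:
move_arm([
  {"x": 0.3, "y": 0, "z": 0.3, "roll": 0},
  {"x": 0.3, "y": 0.3, "z": 0.3, "roll": 0},
  {"x": 0.3, "y": 0.6, "z": 0.3, "roll": 0},
  {"x": 0.3, "y": 0.8, "z": 0.3, "roll": 0},
  {"x": 0.3, "y": 0.9, "z": 0.3, "roll": 0},
])

```text
time_s: 12.1
ee_pos: [554.7, -84.8, 118.4]
orientation: [-1.571, 0.0, 1.027]
ft_force: [0.4, -0.4, -0.2]
width: 0.2
```

Call:
move_arm([
  {"x": 0, "y": 0.1, "z": 0, "roll": 0},
  {"x": 0, "y": 0.2, "z": 0, "roll": 0},
  {"x": 0, "y": 0.3, "z": 0, "roll": 0},
  {"x": 0, "y": 0.4, "z": 0, "roll": 0},
  {"x": 0, "y": 0.4, "z": 0, "roll": 0},
])

```text
time_s: 12.72
ee_pos: [554.7, -84.9, 114.9]
orientation: [-1.571, 0.0, 1.027]
ft_force: [-2.1, -0.7, 6.6]
width: 0.2
```

Contact shows as 6.6 N. I'll continue at 1 mm per row.

Call:
move_arm([
  {"x": 0, "y": 0.1, "z": 0, "roll": 0},
  {"x": 0, "y": 0.2, "z": 0, "roll": 0},
  {"x": 0, "y": 0.3, "z": 0, "roll": 0},
  {"x": 0, "y": 0.4, "z": 0, "roll": 0},
  {"x": 0, "y": 0.4, "z": 0, "roll": 0},
])

```text
time_s: 13.35
ee_pos: [554.6, -85.0, 111.0]
orientation: [-1.571, 0.0, 1.027]
ft_force: [-4.3, -1.7, 9.5]
width: 0.1
```

Call:
move_arm([
  {"x": 0, "y": 0.1, "z": 0, "roll": 0},
  {"x": 0, "y": 0.2, "z": 0, "roll": 0},
  {"x": 0, "y": 0.3, "z": 0, "roll": 0},
  {"x": 0, "y": 0.3, "z": 0, "roll": 0},
])

```text
time_s: 13.85
ee_pos: [554.7, -85.0, 110.1]
orientation: [-1.572, -0.0, 1.027]
ft_force: [-16.3, 1.1, 50.6]
width: 0.1
```

It stopped hard at 110.1 with 50 N. I'll ease off, retreat and look.

Call:
move_arm([
  {"x": 0, "y": -0.3, "z": 0, "roll": 0},
  {"x": 0, "y": -0.6, "z": 0, "roll": 0},
  {"x": 0, "y": -2, "z": 0, "roll": 0},
  {"x": 0, "y": -5, "z": 0, "roll": 0},
  {"x": 0, "y": -7, "z": 0, "roll": 0},
])

```text
time_s: 14.48
ee_pos: [555.2, -84.8, 179.4]
orientation: [-1.572, -0.0, 1.027]
ft_force: [-0.3, 0.2, 0.1]
width: 0.2
```

Call:
move_arm([
  {"x": 5, "y": 0, "z": 3, "roll": 0},
  {"x": 10, "y": 0, "z": 6, "roll": 0},
  {"x": 15, "y": 0, "z": 9, "roll": 0},
  {"x": 20, "y": 0, "z": 12, "roll": 0},
  {"x": 20, "y": 0, "z": 12, "roll": 0},
])

```text
time_s: 15.1
ee_pos: [555.4, 152.3, 178.2]
orientation: [-1.571, -0.001, 1.031]
ft_force: [-0.4, -0.2, 0.1]
width: -0.1
```

```bash
cat > m.py <<'E'
from h import *
import sys
s=bot.sense(); print(s['ee_pos'],s['time_s'],s["ft_force"])
a,da,b,db=look(sys.argv[1]); X=cloud("top",db); r=np.hypot(X[...,0]-554.2,X[...,1]+84.8)
print("hub z",np.median(X[...,2][r<13]),"plate z",np.median(X[...,2][(r>76)&(r<82)&(X[...,2]>92)&(X[...,2]<106)]))
m=(r>25)&(r<66)&(X[...,2]>100)&(X[...,2]<130); p=X[m]
A=np.c_[p[:,:2]-[554.2,-84.8],np.ones(len(p))]
for _ in range(3):
    c=np.linalg.lstsq(A,p[:,2],rcond=None)[0]; k=abs(A@c-p[:,2])<5; A,p=A[k],p[k]
print("face plane slope,height",c, "tilt over 72mm",72*np.hypot(*c[:2]))
m=(X[...,2]>c[2]+20)&(X[...,2]<c[2]+34)&(abs(r-55)<12)
k,l,st,ce=cv2.connectedComponentsWithStats(m.astype(np.uint8))
for i in range(1,k):
    if st[i,4]>5: q=X[l==i].mean(0); print("stud",q.round(1),np.degrees(np.arctan2(q[1]+84.8,q[0]-554.2)).round(1))
cv2.imwrite("pics/%s.png"%sys.argv[1],np.hstack([cv2.resize(b[165:225,260:320],(400,400),interpolation=cv2.INTER_CUBIC),cv2.resize(a[180:240,195:255],(400,400),interpolation=cv2.INTER_CUBIC)]))
E
python3 m.py p4
```

```text
[555.42032573 152.2530103  178.21696602] 15.1 [-0.35777214 -0.24835999  0.1197298 ]
top face z 114.44847038186742
scene face z 114.06341502012896
hub z 134.2991316599892 plate z 100.5295124449957
face plane slope,height [-3.60104595e-04  7.13093263e-05  1.14287164e+02] tilt over 72mm 0.026430996905448877
stud [576.4 -34.9 141.3] 66.0
stud [ 531.5 -134.3  141.6] -114.7
```

View pics/p4.png

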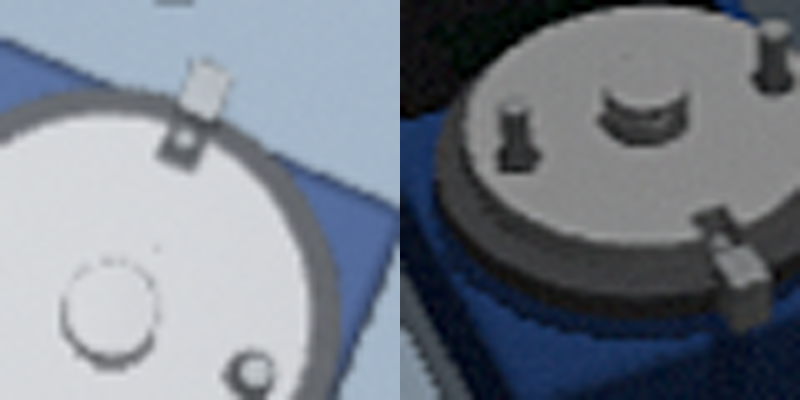

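The pin sits inside the notch at (188,138), and in the right crop there is no gap between disc and plate. The face is at 114.3, the plate at 100.5 and the hub at 134.3, all level, so the disc is seated. I'll check that the bystanders haven't moved, then hand in.

Run:
```python
from h import *
A=np.load("c0.npz");B=np.load("p4.npz")
for nm,(n,k),X,R in(("beaker",("scene","a"),0,(180,222,275,308)),("jar",("scene","a"),0,(215,258,168,195)),("stopper",("scene","a"),0,(248,266,262,277))):
    r=R; d=cv2.absdiff(A[k][r[0]:r[1],r[2]:r[3]],B[k][r[0]:r[1],r[2]:r[3]]); print(nm,d.mean().round(2),(d.max(2)>40).sum())
print(bot.hand_in())
```

```text
beaker 6.71 43
jar 4.2 0
stopper 4.12 0
the job is handed in; nothing more can be done
None
```

The disc is turned to the pin and fully seated on the plate, and the job is handed in at about 15 s of the 72 s allowed. I pushed stud_b round with the shut fingertips until the notch stood over the pin. Then I pressed the hub straight down until it stopped hard, with 51 N vertically and about 16 N sideways at the wrist, and withdrew well clear.

**Last checks, all good:**
- **Seating:** the disc's upper face is at 114.3 mm and the plate at 100.5 mm, so 13.8 mm between them for a 14 mm disc. The hub top is at 134.3 mm (134 expected) and the tilt is negligible. The pin shows inside the notch, and no gap is visible.
- **Bystanders:** the jar and stopper areas of the picture are unchanged from the start.

**What disagreed or is less certain:**
- **Starting angle:** the notch began only about 17° from the pin by my measurement, not 40° or more. I went by the measurement, which the pin showing inside the notch bore out.
- **Height reading:** the fingertip stood about 27 mm higher than the reported TCP height. My first push therefore passed over the stud without touching it, and I corrected for the offset afterwards.
- **Beaker:** 43 pixels changed in the beaker's area of the picture. This is probably the moved arm's shadow seen through the glass. The arm passed above it and felt no contact, but I did not measure the beaker's position separately.

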